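Shut and bolt the tilt-out seed bin

TASK

The white seed bin on the feeding counter has been left tilted open: push it fully shut with the fingertips, and then push the bolt on its roof all the way home through the steel loop, by its black thumb piece. Only push: do not pinch the thumb piece or reach inside the bin, and leave the bowl, cup, leaf dish and scoop standing where they are.

Things in the scene. Friction and masses are not known exactly. Their poses are not given: they have to be found in the camera images.
- unit: Fixed green housing of the seed bin, 160 (x) x 220 (y) x 155 mm. Origin at the centre of its underside, on the counter; x points from the open front to the back, y to the left seen from the front, z up. Its front is at x = -80 mm, its flat roof at z = 155 mm. The steel bolt lies on the roof along the front edge and slides along y.
- bin (a joint): Tilt (rad) of the white bin: 0 = fully shut against a stop, larger = tilted out to the housing's -x, up to 0.75. Hinge line parallel to the housing's y, at x = -84, z = 12 mm in its frame. Front panel 214 mm wide, 148 mm high from the hinge up, 6 mm thick. It stays where left; 1 to 6 N at the top edge shut it. Inner walls, not to be touched, begin 13 mm below that edge behind the panel (bin_c0 to c4).
- bin_lip (a point): Middle of the top edge of the bin's front panel, on its outer face (the face to push), 148 mm from the hinge line. Behind it the bin carries the steel loop for the bolt, on a plate 26 mm wide (y); with the bin shut it stands 29 mm above this edge and reaches 41 mm behind the outer face.
- bolt (a joint): Travel (m) of the bolt along the housing's +y: 0 = drawn back, 0.040 = home against its stop, with the rod 25 mm past the loop's middle. It stays where it is left and takes 2 to 4 N to slide. Slide it only with the bin shut, or the loop is not in line.
- thumb_push (a point): Centre of the flat push face (bolt_c1) of the bolt's upright black thumb piece: it looks to the housing's -y, is 24 (x) x 34 mm (z), its centre 21 mm above the roof, 60 mm in front of the housing's centre and, with the bolt fully back, 83.5 mm to -y of it. To its -y is only a 3 mm plate. The piece is 17 mm thick with a ridge 6 mm higher; touching it and the opposite face (bolt_c2) at once is pinching.
- keeper (a point): Where the middle of the steel loop stands when the bin is shut, 15 mm above the roof.
- bowl: Glass bowl, 116 mm across the rim, 55 mm high, loose. Origin at the centre of its underside.
- cup: Stainless steel cup, 72 mm across, 80 mm high, loose. Origin at the centre of its underside.
- leaf_dish: Terracotta dish shaped like a leaf, 149 (x, stem to -x) x 94 x 18 mm, loose. Origin at its underside, near the middle.
- scoop: Bamboo scoop, 178 (x, blade to +x) x 52 x 26 mm, loose. Origin at its underside, near the middle.
There are look-alikes about, which are no part of the job. There is more than one size of the leaf_dish; the one meant has the size given above.

How it is judged:
By the outcome, as a careful person would: the job done as asked, in the order asked, and still so for the second after the job is handed in, with the robot touching nothing.
It also fails if it takes over 48 s, if anything falls off the work surface, if the arm or the gripper's body presses on something with over 40 N, if the wrist force passes 120 N, or if a joint passes its speed limit or range.

ROBOT

A 6-joint arm with a two-finger parallel gripper is mounted at the origin on the work surface. World frame = base frame: x ahead of the robot, y to its left, z up, the work surface at z = 0. Lengths are in mm, angles in degrees, forces in N, time in s.
With the tool pointing down it reaches from about 325 to 875 mm from the base axis. Payload 4.4 kg.
Tool frame: the origin (TCP) lies midway between the tips of the shut fingers; the grasp point (between the pads) lies 19 mm behind it; z points along the fingers, y is the direction in which the jaws open and shut (so a half turn about z gives the same grasp; the last joint's range is limited). The gripper opens to 85 mm and grips with 20 to 120 N. Pads are 22 mm wide; open, the fingers measure 114 mm over their backs; the gripper's body (76 mm by 85 mm) begins 54 mm behind the grasp point. The pads swing forward as they close: fully open they stand 13 mm farther back than shut.
Start: joints at [-74.972, 11.837, 88.321, -0, 79.842, -8.623], TCP at [230.664, -526.708, 231.282] pointing down, gripper open.
Joint ranges: [-156.59, 156.59], [-49.26, 127.26], [12.9, 141.05], [-63.56, 243.56], [4.71, 150.69], [-161.64, 161.64]. Speed limits (degrees/s): [159.86, 159.86, 180, 180, 180, 180].

INTERFACE

Orientations are given as a 3x3 rotation matrix whose columns are the frame's x, y, z axes.
In Python, from bench import r gives the robot as it stands.
- The arm moves only by the tool play_rows, never from a script. Its arguments are lists of equal length, an entry for each row: "delta_pos": the shift along the tool's x, y, z in mm, a list of three; "yaw": the turn about the tool's z in rad. In form: {"delta_pos": [[x, y, z], ...], "yaw": [yaw, ...]}. A call has 1 to 8 rows; each row shifts and turns the commanded pose from where the row before left it, along the tool's axes as they then stand; what a row does not reach is not made up. A row lasts 1/10 s, in which the tool goes at most 50 mm and 8.59 degrees, less where a joint would pass 70% of its speed; a pose out of reach is approached as far as the arm can. A call with a gripper value outside its range is refused whole. "claw" is the opening, from -1 (shut) to 1 (fully open), set as the call begins (left out, the last holds). The fingers move at their own pace and stop on an object; the grip force is fixed at half the most. Time passes only in rows, so rows that do not move let the fingers close. It gives the time, the measured TCP pose, the force and the opening at its end, in the units of the state.
- r.get_state(): the state, without advancing time (a new reading comes with each control period).
- r.grab_frame(name): name is "scene" or "top"; returns a dict with "img" (420x560x3 uint8, red, green, blue), "fov_y" (degrees; the focal length in pixels is half the picture's height over the tangent of half this angle, whatever the lens; pixels are square), "cx", "cy" (the principal point, pixels), "R" (3x3) and "t" (3): a world point X has camera coordinates R X + t. Camera axes: x right, y down, z forward; pixel columns grow to the right and rows downward; lengths in mm; the calibration is good to about 2 mm. A picture is of the moment at which its call begins. There is no depth.
- r.hand_in(): hands the job in, once; it reports no verdict.
The state is a dict: "time": time; "joints": joint angles; "joint_vel": joint speeds; "effort": joint torques, N m; "position": TCP position; "tool_rot": TCP orientation; "wrist_force": force on the tool from outside, world axes, zero at the start; "torque": the same for the moment, N m; "grip_width": finger opening in mm.
Only numpy, scipy, OpenCV 4.12 (cv2) and the standard library are available. Lean on these libraries where they do the work, as an engineer would, in place of code of your own. Each camera call takes 0.05 s, during which the arm holds its last target.

## Working session

There is one attempt and no reset: what is moved stays moved. The work goes in short steps, Python scripts to look and compute and a tool call to move; the robot and the scene stay as the last step left them, time stands still between calls to the robot, and variables do not carry over. Pictures are saved under pics/ and viewed, and the job is handed in when it is done.

Besides the shell and the picture viewer there is one more tool, called after "Call:" as a command line: name --pt "numbers of a row" for each row, then --argument value for the rest. play_rows: Moves the arm, as the interface text tells. Its arguments: {"type":"object","properties":{"delta_pos":{"type":"array","items":{"type":"array","items":{"type":"number"}}},"yaw":{"type":"array","items":{"type":"number"}},"claw":{"type":"number"}},"required":["delta_pos","yaw"]}

```bash
ls; mkdir -p pics; python3 - <<'E'
from bench import r
import cv2,numpy as np,pickle
s=r.get_state();print(s)
d={}
for n in("scene","top"):
    f=r.grab_frame(n);d[n]=f;cv2.imwrite(f"pics/{n}0.png",f["img"][:,:,::-1]);print(n,f["fov_y"],f["cx"],f["cy"],f["R"],f["t"])
pickle.dump(d,open("f0.pkl","wb"))
E
```

```text
pics
{'time': 0.0, 'joints': array([-7.49709301e+01,  1.18846913e+01,  8.84079548e+01,  1.42470686e-03,
        7.98424180e+01, -8.62395015e+00]), 'joint_vel': array([-0.08068123,  0.04226245,  0.01689994, -0.01253278,  0.08794804,
       -0.1083807 ]), 'effort': array([-1.22276611e-03, -3.83035648e+01, -2.91597444e+01, -1.92335278e-04,
        1.04249004e-02, -3.36621355e-06]), 'position': array([ 230.47028585, -525.93287161,  230.09528287]), 'tool_rot': array([[ 9.15993746e-01,  4.01192112e-01, -5.87632853e-04],
       [ 4.01192365e-01, -9.15990979e-01,  2.28302295e-03],
       [ 3.77664406e-04, -2.32698856e-03, -9.99997221e-01]]), 'wrist_force': array([ 0.70676834, -0.51022364,  0.83132518]), 'torque': array([-0.09899679, -0.00727111, -0.03533612]), 'grip_width': 85.0685289421333}
scene 53.07785229370641 275.58721580175677 202.72869982274514 [[ 0.8215832   0.5700866  -0.00152155]
 [ 0.39041497 -0.56458939 -0.72719665]
 [-0.41542412  0.59685851 -0.6864275 ]] [-520.45596338  -97.11735857 1457.49791787]
top 51.13510382970407 273.20994863829105 214.17069189049022 [[-0.01442353 -0.99985588  0.00895405]
 [-0.99690348  0.01368748 -0.07743455]
 [ 0.07730083 -0.0100432  -0.99695723]] [ 103.17212999  600.73319813 1206.07742248]
```

View pics/scene0.png

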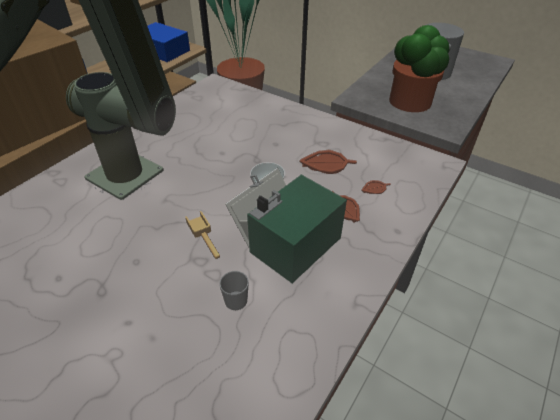

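View pics/top0.png

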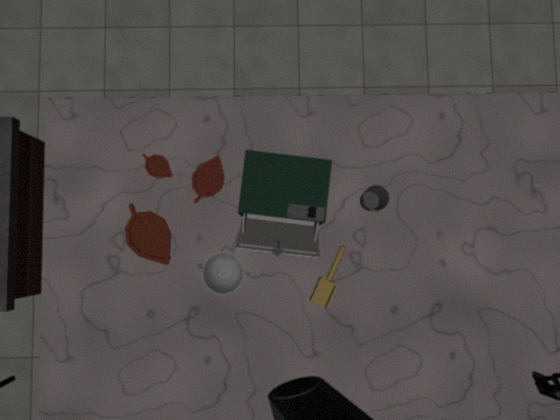

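The top view shows one green housing (285,185) with its front facing the robot, the tilted white panel edge at (237..320, 245..252), the loop at (278,246) and the black thumb piece at (312,212). The bowl is at (222,273), cup (374,198), scoop (328,278). There are three leaf dishes at (149,236), (208,178) and (158,166). Next I'll look at close crops.

```bash
python3 - <<'E'
import cv2,pickle
d=pickle.load(open("f0.pkl","rb"))
a=d["top"]["img"][140:315,190:400,::-1];a=cv2.convertScaleAbs(a,alpha=1.8);cv2.imwrite("pics/topc.png",cv2.resize(a[:140,:160],None,fx=5,fy=4.28*1.0 if 0 else 4.2857,interpolation=2) if 0 else cv2.resize(a[:120,:160],None,fx=5,fy=5,interpolation=2))
a=d["scene"]["img"][150:290,180:366,::-1];a=cv2.convertScaleAbs(a,alpha=1.5);cv2.imwrite("pics/scc.png",cv2.resize(a,None,fx=4,fy=4,interpolation=2))
E
```

```text
(no output)
```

View pics/topc.png

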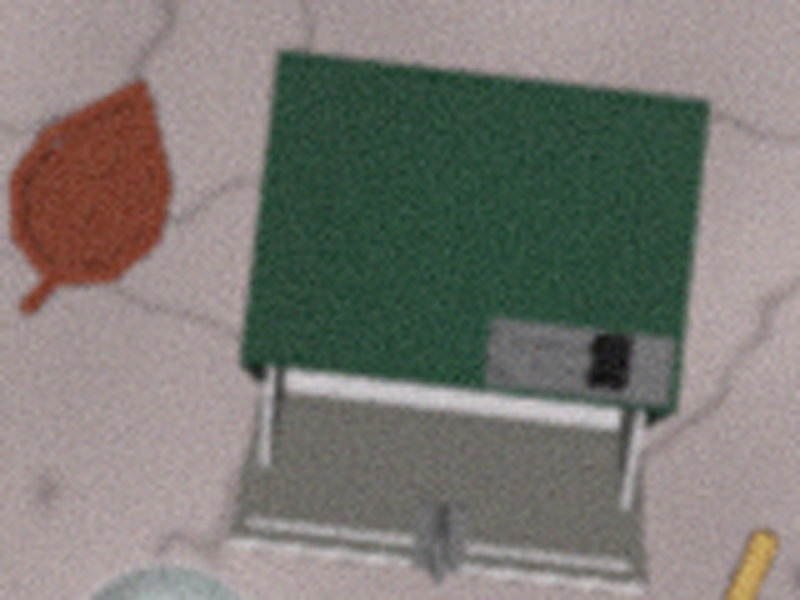

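View pics/scc.png

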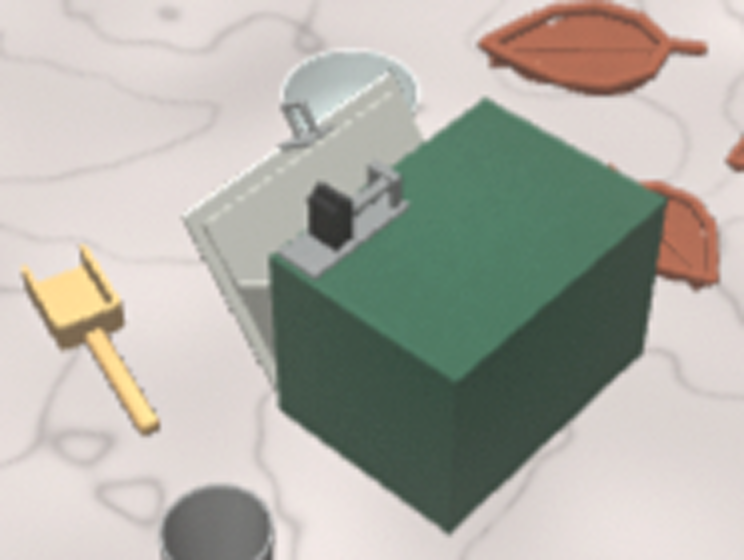

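```bash
cat > h.py <<'E'
import numpy as np,pickle
from scipy.optimize import least_squares
def proj(f,P):
    P=np.atleast_2d(P);c=P@f["R"].T+f["t"];F=210/np.tan(np.radians(f["fov_y"]/2))
    return np.c_[F*c[:,0]/c[:,2]+f["cx"],F*c[:,1]/c[:,2]+f["cy"]]
def T(p,L):
    c,s=np.cos(p[2]),np.sin(p[2]);L=np.atleast_2d(L).astype(float)
    return L@np.array([[c,-s,0],[s,c,0],[0,0,1]]).T+[p[0],p[1],0]
def lip(th,y,h=148):return [-84-h*np.sin(th),y,12+h*np.cos(th)]
E
cat > fit.py <<'E'
from h import *
d=pickle.load(open("f0.pkl","rb"))
tc=lambda a:(np.array(a)+.5)/5-.5+[190,140]
sc=lambda a:(np.array(a)+.5)/4-.5+[180,150]
tp=tc([(279,50),(708,100),(675,412),(243,367)]);tL=np.array([(80,110,155),(80,-110,155),(-80,-110,155),(-80,110,155)])
sp=sc([(270,255),(455,380),(665,203),(485,98),(450,533),(643,352)]);sL=np.array([(-80,-110,155),(80,-110,155),(80,110,155),(-80,110,155),(80,-110,0),(80,110,0)])
lt=tc([(232,542),(645,590)]);ls=sc([(183,215),(390,72)])
def res(p):
    L=np.array([lip(p[3],107),lip(p[3],-107)])
    return np.r_[(proj(d["top"],T(p,tL))-tp).ravel(),(proj(d["scene"],T(p,sL))-sp).ravel(),(proj(d["top"],T(p,L))-lt).ravel(),(proj(d["scene"],T(p,L[::-1]))-ls).ravel()]
s=least_squares(res,[700,-20,0,.5],x_scale=[10,10,.1,.1],loss="soft_l1");p=s.x
print(p,np.degrees(p[2:]));print(res(p).reshape(-1,2).round(1))
np.save("p.npy",p)
print("lip",T(p,lip(p[3],0)),"thumb",T(p,[-60,-83.5,176]),"keeper",T(p,[-60-4,0,170]))
for n in d: print(n,proj(d[n],T(p,[-60,-83.5,176])))
for n,uv,z in (("bowl",(222,273),55),("cup",(374,198),80),):
    f=d["top"];F=210/np.tan(np.radians(f["fov_y"]/2));v=f["R"].T@[(uv[0]-f["cx"])/F,(uv[1]-f["cy"])/F,1];c=-f["R"].T@f["t"];print(n,c+v*(z-c[2])/v[2])
E
python3 fit.py
```

```text
[ 6.60131751e+02  6.56593306e+01 -1.29469863e-01  5.95730646e-01] [-7.41807674 34.13285176]
[[-0.2  1.1]
 [ 0.6  1.1]
 [ 0.5  1.6]
 [-0.7  0.4]
 [ 0.1  0.9]
 [ 0.6  0.9]
 [ 0.9 -0.8]
 [ 0.2  0.2]
 [ 0.2  0.8]
 [ 0.3  0.4]
 [-0.9  0.3]
 [ 0.6  0.4]
 [ 0.5  0.6]
 [ 0.8  0.1]]
lip [[494.48501032  87.226231   134.50533414]] thumb [[589.85336571  -9.39530666 176.        ]] keeper [[596.66740029  73.92227212 170.        ]]
scene [[259.53282241 206.78935282]]
top [[316.29004349 213.74217057]]
bowl [442.50210071 235.34315571  55.        ]
cup [ 637.48209872 -175.67849256   80.        ]
```

Choice: the only housing and bin with a bolt is the green one. The pose fit has residuals of about 1 px, yaw -7.4° and tilt 0.596 rad. The fitted thumb face in top is (316,214), which matches the black piece's right edge, so the bolt is fully back. The other objects stay out of the path. First I'll shut the gripper and align the tool with the housing.

Call:
play_rows --pt "0 0 0" --pt "0 0 0" --pt "0 0 0" --pt "0 0 0" --pt "0 0 0" --yaw '[0.136,0.136,0.136,0.136,0]' --claw -1

```text
time: 0.6
position: [230.5, -526.3, 230.6]
tool_rot: [[0.991, -0.131, -0.0], [-0.131, -0.991, 0.001], [-0.001, -0.001, -1.0]]
wrist_force: [0.2, 0.8, 0.1]
grip_width: 11.8
```

Call:
play_rows --pt "0 -30 0" --pt "10 -45 0" --pt "10 -45 0" --pt "10 -45 0" --pt "10 -45 0" --pt "10 -45 0" --pt "10 -45 0" --pt "10 -45 0" --yaw '[0,0,0,0,0,0,0,0]'

```text
time: 1.4
position: [345.3, -192.0, 231.2]
tool_rot: [[0.992, -0.128, 0.0], [-0.128, -0.992, -0.0], [0.0, -0.0, -1.0]]
wrist_force: [0.5, -0.2, 0.7]
grip_width: -0.1
```

Call:
play_rows --pt "10 -45 0" --pt "10 -45 0" --pt "10 -45 0" --pt "10 -45 0" --pt "10 -45 0" --pt "10 -45 0" --pt "10 -45 0" --pt "0 -10 0" --yaw '[0,0,0,0,0,0,0,0]'

```text
time: 2.2
position: [457.8, 123.0, 231.2]
tool_rot: [[0.992, -0.123, 0.0], [-0.123, -0.992, 0.002], [0.0, -0.002, -1.0]]
wrist_force: [0.4, 0.2, 1.1]
grip_width: -0.0
```

```bash
cat >> h.py <<'E'
def loc(p,w):
    c,s=np.cos(p[2]),np.sin(p[2]);v=np.array(w)-[p[0],p[1],0];return np.array([c*v[0]+s*v[1],-s*v[0]+c*v[1],v[2]])
E
cat > st.py <<'E'
from h import *
from bench import r
p=np.load("p.npy");s=r.get_state();R=s["tool_rot"]
print("t",s["time"],"loc",loc(p,s["position"]).round(1),"yaw err",np.degrees(np.arctan2(R[1,0],R[0,0])-p[2]).round(2),"F",s["wrist_force"].round(1),"grip",s["grip_width"],s["joints"].round(0))
E
python3 st.py
```

```text
t 2.2 loc [-208.    30.8  231.2] yaw err 0.36 F [0.4 0.2 1.1] grip -0.0022165499508649813 [  5.  -1. 102.   0.  79. 102.]
```

Call:
play_rows --pt "-5 -10 10" --pt "0 -10 20" --pt "0 0 25" --pt "0 0 25" --pt "0 0 20" --pt "0 0 10" --pt "0 0 0" --pt "0 0 0" --yaw '[0,0,0,0,0,0,0,0]'

```text
time: 3.0
position: [455.0, 139.2, 121.7]
tool_rot: [[0.991, -0.131, 0.001], [-0.131, -0.991, -0.0], [0.001, -0.0, -1.0]]
wrist_force: [0.4, -0.1, -0.0]
grip_width: -0.2
```

```bash
python3 st.py; python3 - <<'E'
from bench import r
import cv2,numpy as np
o=[]
a=r.grab_frame("scene")["img"][100:290,150:400,::-1];b=r.grab_frame("top")["img"][130:320,190:400,::-1]
a=cv2.resize(a,(394,300));b=cv2.resize(b,(332,300))
cv2.imwrite("pics/c1.png",cv2.convertScaleAbs(np.hstack([a,b]),alpha=1.5))
E
```

```text
t 3.0 loc [-212.9   46.5  121.7] yaw err -0.13 F [ 0.4 -0.1 -0. ] grip -0.2071239300099224 [  7.   7. 108.  -0.  65. 104.]
```

View pics/c1.png

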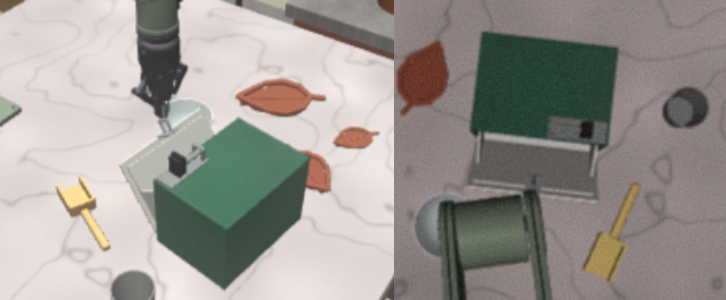

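The fingertips stand in front of the panel, right of the bowl and clear of it. Now I'll push, rising slightly as the edge rises.

Call:
play_rows --pt "10 0 0" --pt "12 0 0" --pt "12 0 0" --pt "10 0 0" --pt "10 0 -3" --pt "10 0 -3" --pt "8 0 -2" --pt "0 0 0" --yaw '[0,0,0,0,0,0,0,0]'

```text
time: 3.9
position: [528.1, 130.1, 129.7]
tool_rot: [[0.991, -0.131, 0.002], [-0.131, -0.991, 0.0], [0.002, -0.0, -1.0]]
wrist_force: [-0.5, -0.2, 0.1]
grip_width: 0.1
```

Call:
play_rows --pt "8 0 -3" --pt "8 0 -2" --pt "7 0 -2" --pt "6 0 0" --pt "4 0 0" --pt "0 0 0" --yaw '[0,0,0,0,0,0]'

```text
time: 4.5
position: [560.5, 125.7, 136.9]
tool_rot: [[0.991, -0.131, 0.003], [-0.131, -0.991, -0.0], [0.003, -0.0, -1.0]]
wrist_force: [0.5, 0.3, -0.5]
grip_width: -0.2
```

```bash
python3 st.py
```

```text
t 4.5 loc [-106.6   46.7  136.9] yaw err -0.12 F [ 0.5  0.3 -0.5] grip -0.1822835054269113 [  4.  17.  94.  -0.  69. 102.]
```

Call:
play_rows --pt "3 0 0" --pt "3 0 0" --pt "2 0 0" --pt "2 0 0" --pt "2 0 0" --yaw '[0,0,0,0,0]'

```text
time: 5.0
position: [570.5, 124.5, 136.3]
tool_rot: [[0.991, -0.131, -0.001], [-0.131, -0.991, 0.0], [-0.001, -0.0, -1.0]]
wrist_force: [-7.7, 0.6, 4.7]
grip_width: 0.3
```

```bash
python3 st.py; cat > pic.py <<'E'
from bench import r
import cv2,numpy as np,sys
a=r.grab_frame("scene")["img"][140:290,180:360,::-1];b=r.grab_frame("top")["img"][140:290,220:400,::-1]
a=cv2.resize(a,(396,330),interpolation=2);b=cv2.resize(b,(396,330),interpolation=2)
cv2.imwrite("pics/%s.png"%sys.argv[1],cv2.convertScaleAbs(np.hstack([a,b]),alpha=1.6))
E
python3 pic.py c2
```

```text
t 5.0 loc [-96.5  46.7 136.3] yaw err -0.1 F [-7.7  0.6  4.7] grip 0.25273255394089084 [  4.  18.  92.   0.  70. 101.]
```

View pics/c2.png

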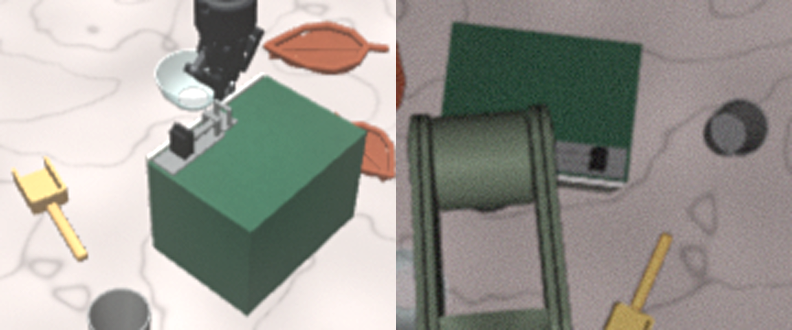

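The bin is nearly or fully shut: only a thin panel edge shows at (600,182) in the right half, and the force is rising. I'll press a bit more to find the stop.

Call:
play_rows --pt "1 0 0" --pt "1 0 0" --pt "0 0 0" --yaw '[0,0,0]'

```text
time: 5.4
position: [570.5, 124.5, 136.2]
tool_rot: [[0.991, -0.131, -0.005], [-0.131, -0.991, 0.0], [-0.005, 0.001, -1.0]]
wrist_force: [-8.7, 0.1, 7.2]
grip_width: 0.1
```

Call:
play_rows --pt "1 0 0" --pt "1 0 0" --pt "0 0 0" --yaw '[0,0,0]'

```text
time: 5.7
position: [570.4, 124.4, 136.2]
tool_rot: [[0.991, -0.13, -0.01], [-0.13, -0.991, 0.0], [-0.01, 0.001, -1.0]]
wrist_force: [-14.5, 1.1, 10.8]
grip_width: 0.3
```

```bash
python3 st.py
```

```text
t 5.7 loc [-96.6  46.7 136.2] yaw err -0.07 F [-14.5   1.1  10.8] grip 0.2538269574983694 [  4.  19.  92.   0.  70. 101.]
```

The TCP stayed put while the force rose to 14 N, so the bin is against its stop. I'll back off, lift and go round to the thumb piece's -y side.

Call:
play_rows --pt "-15 0 0" --pt "-20 0 0" --pt "0 0 -25" --pt "0 0 -40" --pt "0 0 -40" --pt "0 10 -10" --pt "0 30 0" --pt "0 40 0" --yaw '[0,0,0,0,0,0,0,0]'

```text
time: 6.5
position: [530.3, 49.0, 251.7]
tool_rot: [[0.992, -0.128, 0.003], [-0.128, -0.992, -0.0], [0.003, -0.0, -1.0]]
wrist_force: [0.3, -0.4, -0.6]
grip_width: 0.1
```

Call:
play_rows --pt "0 40 0" --pt "15 40 0" --pt "25 30 0" --pt "20 0 0" --pt "10 0 0" --pt "0 0 0" --yaw '[0,0,0,0,0,0]'

```text
time: 7.1
position: [585.2, -69.4, 250.4]
tool_rot: [[0.991, -0.131, -0.001], [-0.131, -0.991, 0.0], [-0.001, -0.0, -1.0]]
wrist_force: [0.4, 0.7, 0.5]
grip_width: -0.2
```

```bash
python3 st.py; python3 pic.py c3
```

```text
t 7.1 loc [ -56.9 -143.6  250.4] yaw err -0.11 F [0.4 0.7 0.5] grip -0.19557709370826312 [-15.  13.  85.  -0.  82.  82.]
```

View pics/c3.png

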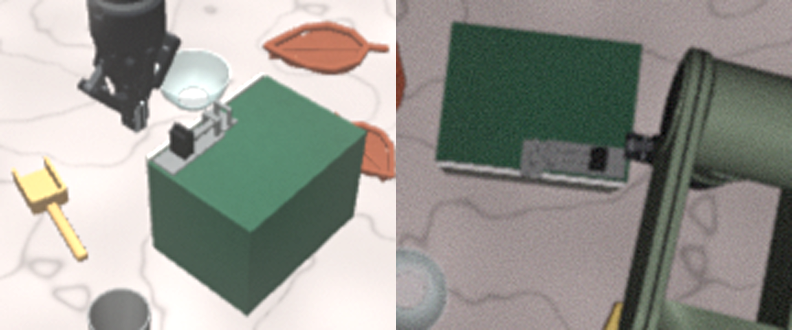

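The bin is shut: only a thin white rim shows along the front edge, from (440,165) to (630,185) in the right half, and the loop is in line with the rod. The finger linkage flares in the jaw direction, so I'll turn the tool by -90° to keep the flare away from the thumb piece.

Call:
play_rows --pt "0 0 0" --pt "0 0 0" --pt "0 0 0" --pt "0 0 0" --pt "0 0 0" --pt "0 0 0" --pt "0 0 0" --yaw '[-0.14,-0.14,-0.14,-0.14,-0.14,-0.14,-0.14]'

```text
time: 7.9
position: [583.7, -67.9, 251.4]
tool_rot: [[0.655, 0.755, -0.0], [0.755, -0.655, -0.0], [-0.0, -0.0, -1.0]]
wrist_force: [-0.6, 0.7, -0.1]
grip_width: -0.0
```

Call:
play_rows --pt "0 0 0" --pt "0 0 0" --pt "0 0 0" --pt "0 0 0" --pt "0 0 0" --pt "0 0 0" --yaw '[-0.14,-0.14,-0.14,-0.14,-0.031,0]'

```text
time: 8.5
position: [583.8, -68.0, 251.3]
tool_rot: [[0.129, 0.992, -0.0], [0.992, -0.129, -0.0], [-0.0, -0.0, -1.0]]
wrist_force: [-0.7, 0.0, 0.3]
grip_width: -0.1
```

```bash
python3 st.py
```

```text
t 8.5 loc [ -58.4 -142.4  251.3] yaw err 89.99 F [-0.7  0.   0.3] grip -0.09472720818585625 [-15.  13.  85.  -0.  82.  -8.]
```

Call:
play_rows --pt "0 -1.5 15" --pt "0 0 20" --pt "0 0 20" --pt "0 0 17" --pt "0 0 10" --pt "0 0 0" --pt "0 0 0" --yaw '[0,0,0,0,0,0,0]'

```text
time: 9.2
position: [583.1, -68.8, 169.3]
tool_rot: [[0.131, 0.991, 0.0], [0.991, -0.131, -0.0], [-0.0, 0.0, -1.0]]
wrist_force: [-0.8, -0.7, 0.0]
grip_width: 0.1
```

```bash
python3 st.py; python3 pic.py c4
```

```text
t 9.2 loc [ -59.  -143.3  169.3] yaw err 89.91 F [-0.8 -0.7  0. ] grip 0.12146402397420118 [-15.  17.  90.  -0.  73.  -8.]
```

View pics/c4.png

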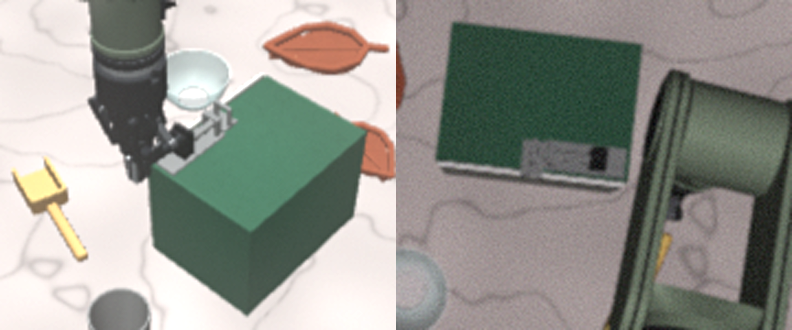

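The fingertips are off the right side of the housing, in line with the thumb piece. Now I'll advance along +y.

Call:
play_rows --pt "15 0 0" --pt "15 0 0" --pt "8 0 0" --pt "5 0 0" --pt "5 0 0" --pt "5 0 0" --pt "5 0 0" --pt "0 0 0" --yaw '[0,0,0,0,0,0,0,0]'

```text
time: 10.1
position: [590.7, -11.0, 169.3]
tool_rot: [[0.13, 0.991, 0.0], [0.991, -0.13, 0.0], [0.0, -0.0, -1.0]]
wrist_force: [0.2, 0.2, -0.1]
grip_width: -0.0
```

```bash
python3 st.py; python3 pic.py c5
```

```text
t 10.1 loc [-58.9 -85.  169.3] yaw err 89.92 F [ 0.2  0.2 -0.1] grip -0.014216676924891886 [-9. 17. 90.  0. 73. -2.]
```

View pics/c5.png

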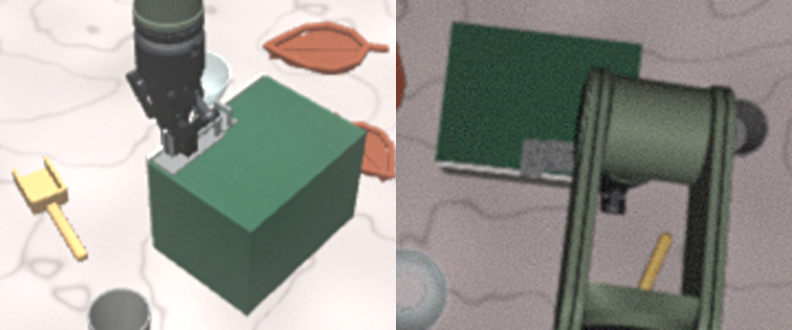

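Call:
play_rows --pt "5 0 0" --pt "5 0 0" --pt "5 0 0" --pt "4 0 0" --yaw '[0,0,0,0]'

```text
time: 10.6
position: [593.2, 7.8, 169.2]
tool_rot: [[0.131, 0.991, 0.0], [0.991, -0.131, -0.0], [-0.0, 0.0, -1.0]]
wrist_force: [0.2, -2.0, -0.9]
grip_width: -0.2
```

Call:
play_rows --pt "3 0 0" --pt "3 0 0" --pt "2 0 0" --yaw '[0,0,0]'

```text
time: 10.9
position: [594.3, 15.7, 169.2]
tool_rot: [[0.13, 0.991, 0.0], [0.991, -0.13, -0.0], [-0.0, 0.0, -1.0]]
wrist_force: [0.4, -1.7, -1.4]
grip_width: -0.3
```

```bash
python3 st.py; python3 pic.py c6
```

```text
t 10.9 loc [-58.8 -58.1 169.2] yaw err 89.92 F [ 0.4 -1.7 -1.4] grip -0.3476930675903932 [-7. 17. 89. -0. 74.  1.]
```

View pics/c6.png

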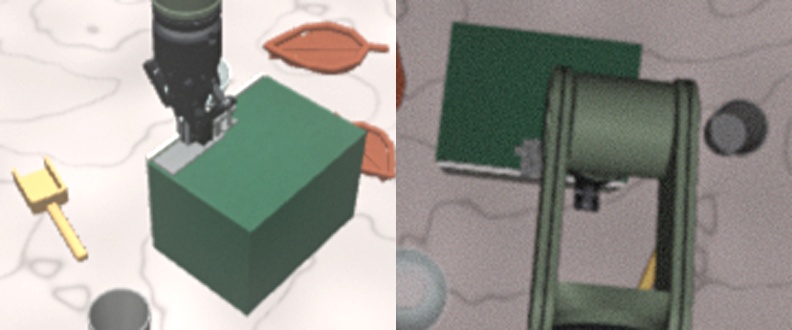

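The bolt is sliding with about 2 N of resistance. I'll carry on gently to the stop.

Call:
play_rows --pt "2 0 0" --pt "1 0 0" --pt "1 0 0" --pt "0 0 0" --yaw '[0,0,0,0]'

```text
time: 11.4
position: [594.7, 19.5, 169.3]
tool_rot: [[0.131, 0.991, 0.0], [0.991, -0.131, 0.0], [0.0, 0.0, -1.0]]
wrist_force: [0.3, -1.7, -0.6]
grip_width: 0.0
```

Call:
play_rows --pt "1 0 0" --pt "1 0 0" --pt "0 0 0" --yaw '[0,0,0]'

```text
time: 11.7
position: [594.8, 19.7, 169.3]
tool_rot: [[0.131, 0.991, -0.001], [0.991, -0.131, -0.003], [-0.003, -0.0, -1.0]]
wrist_force: [-0.3, -6.7, 0.1]
grip_width: -0.4
```

```bash
python3 st.py
```

```text
t 11.7 loc [-58.9 -54.  169.3] yaw err 89.9 F [-0.3 -6.7  0.1] grip -0.38596618593203685 [-6. 17. 89. -0. 74.  1.]
```

Call:
play_rows --pt "1 0 0" --pt "1 0 0" --pt "0 0 0" --yaw '[0,0,0]'

```text
time: 12.0
position: [594.7, 19.7, 169.4]
tool_rot: [[0.131, 0.991, -0.002], [0.991, -0.131, -0.007], [-0.007, -0.001, -1.0]]
wrist_force: [-2.1, -11.0, 1.2]
grip_width: -0.2
```

Call:
play_rows --pt "-10 0 0" --pt "-20 0 0" --pt "-20 0 0" --pt "0 0 -30" --pt "0 0 -40" --pt "-40 0 -20" --pt "-45 0 0" --pt "-45 0 0" --yaw '[0,0,0,0,0,0,0,0]'

```text
time: 12.8
position: [572.5, -155.6, 261.2]
tool_rot: [[0.129, 0.992, 0.004], [0.992, -0.129, 0.0], [0.001, 0.004, -1.0]]
wrist_force: [0.4, -0.1, 0.2]
grip_width: 0.2
```

Call:
play_rows --pt "-45 -30 0" --pt "-45 -30 0" --pt "-30 -30 0" --pt "0 0 0" --yaw '[0,0,0,0]'

```text
time: 13.2
position: [469.2, -258.7, 259.3]
tool_rot: [[0.136, 0.991, -0.001], [0.991, -0.136, 0.0], [0.0, -0.001, -1.0]]
wrist_force: [0.7, 0.8, -0.6]
grip_width: -0.0
```

```bash
python3 st.py; python3 pic.py c7; python3 - <<'E'
from h import *
from bench import r
import cv2
p=np.load("p.npy")
f=r.grab_frame("top");cv2.imwrite("pics/top9.png",f["img"][:,:,::-1])
g=r.grab_frame("scene")
pts=[("thumb home",[-60,-43.5,176]),("thumb back",[-60,-83.5,176]),("lipL",lip(0,107)),("lipR",lip(0,-107)),("keeper",[-60,0,170])]
vis=cv2.convertScaleAbs(np.hstack([cv2.resize(x["img"][b:b+80,a:a+100,::-1],(400,320),interpolation=2) for x,a,b in((f,235,170),(g,225,160))]),alpha=1.8)
for n,L in pts:
    w=T(p,L);u=proj(f,w)[0];v=proj(g,w)[0];print(n,u.round(1),v.round(1))
    cv2.circle(vis,tuple(int(q) for q in (u-[235,170])*4+1.5),3,(0,0,255),1);cv2.circle(vis,(int((v[0]-225)*4+401),int((v[1]-160)*4+1)),3,(0,0,255),1)
cv2.imwrite("pics/chk.png",vis)
E
```

```text
t 13.2 loc [-147.5 -346.3  259.3] yaw err 89.58 F [ 0.7  0.8 -0.6] grip -0.013362677356001235 [-38.   6.  92.  -0.  82. -30.]
thumb home [300.1 211.9] [270. 199.]
thumb back [316.3 213.7] [259.5 206.8]
lipL [238.4 215. ] [299.4 172.9]
lipR [324.  224.9] [246.8 211.6]
keeper [282.4 210. ] [281.  192.5]
```

View pics/chk.png

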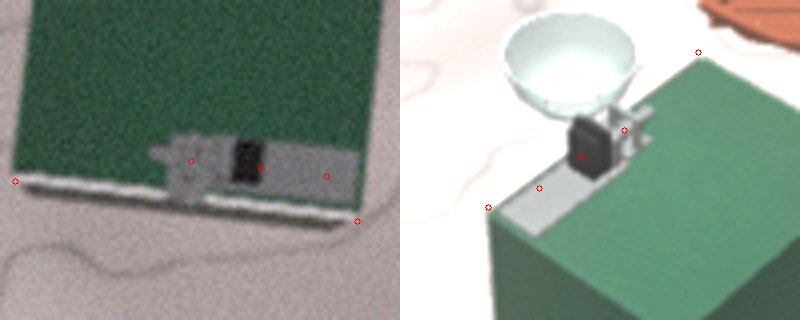

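View pics/top9.png

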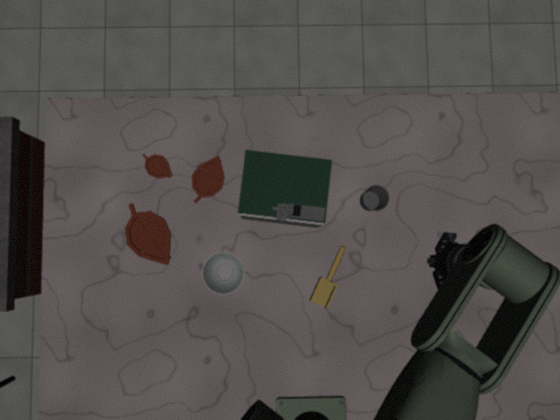

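The thumb face is at its home mark (left half, 261,168), the rod end shows past the loop at (155,153), and the panel edge lies on the shut marks. In top, the bowl (222,273), cup (374,198), scoop (328,278) and dishes are where they were.

```bash
python3 - <<'E'
from bench import r
print(r.hand_in())
E
```

```text
the job is handed in; nothing more can be done
None
```

The bin is shut and the bolt is home through the loop. I handed the job in shortly after 13.2 s, with the arm clear and touching nothing.

- **Bin:** I pushed the front panel with closed fingertips until it stopped. The tool stayed put while the wrist force rose to about 18 N.
- **Bolt:** I pushed only the -y face of the thumb piece, to its stop. The tool stopped within about 1 mm of the predicted home position, and the force then rose from about 2 N to 11 N.
- **Last pictures:** The panel edge lies on the predicted shut line, the thumb face is on its home mark and the rod end shows past the loop. The bowl, cup, leaf dishes and scoop look unmoved.

None of the checks failed. The pose fit agreed with both cameras to within about 2 px. All of this rests on the pictures and forces, since the joint values themselves are not reported.

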